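# Set the jigger arm's stop screw to the setting block

## Robot

A 6-joint arm with a two-finger parallel gripper is mounted at the origin on the work surface. World frame = base frame: x ahead of the robot, y to its left, z up, the work surface at z = 0. Lengths are in m, angles in degrees, forces in N, time in s.
With the tool pointing down it reaches from about 0.35 to 0.725 m from the base axis. Payload 4.3 kg.
Tool frame: the origin (TCP) lies between the finger pads; the fingertips stand 22 mm ahead of it and the grasp point (between the pads) lies 3 mm ahead of it; x points along the fingers, y is the direction in which the jaws open and shut, and the axes are right-handed (so a half turn about x gives the same grasp; the last joint's range is limited). The gripper opens to 85 mm and grips with 20 to 120 N. Pads are 22 mm wide; open, the fingers measure 114 mm over their backs; the gripper's body (76 mm by 85 mm) begins 54 mm behind the grasp point. The pads swing forward as they close: fully open they stand 13 mm farther back than shut.
Start: joints at [60.888, 21.618, 4.641, 73.018, 0, 83.68], TCP at [0.223, 0.53, 0.253] pointing down, gripper open.
Joint ranges: [-156.06, 156.06], [-48.1, 94.91], [-58.44, 69.94], [-101.28, 121.22], [-78.64, 73.56], [-180, 180]. Speed limits (degrees/s): [147.25, 147.25, 180, 180, 180, 180].

## Interface

Orientations are given as a 3x3 rotation matrix whose columns are the frame's x, y, z axes.
In Python, from station import r, camera, camera_info gives the robot as it stands.
- The arm moves only by the tool arm_command, never from a script. Its argument "series" is a list of rows, each a list of 5 numbers: the gripper's target within -1 to 1 (fully open at 1, half-way at 0, shut at -1), then the shift along the world's x, y, z in mm, then the turn about the world's z in rad. In form: [[jaw, tx, ty, tz, spin], ...]. A call has 1 to 20 rows; each row shifts and turns the commanded pose from where the row before left it; what a row does not reach is not made up. A row lasts 1/8 s, in which the tool goes at most 62.5 mm and 10.7 degrees, less where a joint would pass 70% of its speed; a pose out of reach is approached as far as the arm can. A call with a gripper value outside its range is refused whole. The fingers move at their own pace and stop on an object; "grip_force" is the grip in N (left out, the last holds). Time passes only in rows, so rows that do not move let the fingers close. It gives the time, the measured TCP pose, the force and the opening at its end, in the units of the state.
- r.get_state(): the state, without advancing time (a new reading comes with each control period).
- camera(name): name is "side" or "top"; returns the picture (384x512x3 uint8, red, green, blue); there is no depth.
- camera_info(name): a dict with "fx", "fy", "cx", "cy" (pixels), "distortion" ([k1, k2, p1, p2, k3] as OpenCV has them; the pictures are not rectified), "extrinsics" (4x4, takes a point from world to camera coordinates). Camera axes: x right, y down, z forward; pixel columns grow to the right and rows downward; lengths in m; the calibration is good to about 2 mm. A picture is of the moment at which its call begins. camera_info takes no time and is no camera call.
- r.sign_off(): hands the job in, once; it reports no verdict.
The state is a dict: "clock": time; "q": joint angles; "dq": joint speeds; "joint_torque": joint torques, N m; "tcp_pos": TCP position; "eef_rot": TCP orientation; "contact_force": force on the tool from outside, world axes, zero at the start; "wrist_torque": the same for the moment, N m; "grip_width": finger opening in m.
Only numpy, scipy, OpenCV 4.12 (cv2) and the standard library are available. Lean on these libraries where they do the work, as an engineer would, in place of code of your own. Each camera call takes 0.05 s, during which the arm holds its last target. There are 200 camera calls.

## Task

The jigger's profile arm is pinned up and its steel setting block lies on the arm's heel pad with a gap of a few millimetres under the stop screw. Take the square driver from the wooden tool block, seat it in the stop screw and turn the screw down (clockwise) until its rubber foot just drags on the setting block: a light nip that can be felt when the block is pulled, never clamped tight; leave the driver standing in the screw. Then, without turning the screw again, draw the block slowly out by its handle against that light drag, lay it gently and flat on the bench clear of the jigger, and leave the bowl, flask and wooden rib where they are.

Things in the scene. Friction and masses are not known exactly. Their poses are not given: they have to be found in the camera images.
- jigger: Fixed blue jigger: bed plate 76 x 250 mm, stop column (top at 166 mm, y = +47 to +65 mm) with an overhanging threaded boss, pivot cheeks 130 mm tall beyond y = -77 mm, a steel arm rising to -y over a wheel in a white pan. Origin: bench level under the screw's axis; z up. Its -x side (to the robot, within 0.25 rad) is free: the block's handle sticks out there and is drawn out that way.
- stop_screw: Upright steel stop screw. Origin: centre of its top face, in the socket's mouth, some 190 mm above the bench; z up. Head 28 mm square, 28 mm tall. Square socket 14 mm wide, 22 mm deep, sides along the head's x and y: four driver yaws fit, each with 0.17 rad of play either way. Its foot is 82 mm below. Turned clockwise (from above) it sinks 1.27 mm per rad (8 mm a turn) and stays put. 
- stop_foot (a point): Centre of the underside of the screw's rubber foot, a round bumper 20 mm across that turns and sinks with the screw. Pressed, it gives way upward 1 mm per 14 N, 4 mm at most. At the start it is 1 to 3 mm above the block's top. Once it rubs on the block, each newton of nip adds about 1 N to the pull that slides the block (friction about 0.5 above and below it).
- heel (a point): Centre of the heel pad's flat level top, 86 mm above the bench, straight under the screw. The pad is a shoe 60 mm (jigger x) by 56 mm (jigger y); it does not move.
- block_mid (a point): Centre of the loose steel setting block, 50 x 34 x 20 mm (x, y, z); 0.23 to 0.36 kg with its handle. Its x axis points away from the handle. It lies flat on the heel pad, its centre within 5 mm of the screw's axis, its yaw within 0.06 rad of the jigger's.
- block_grip (a point): Where to grip the block's wooden handle, a bar 12 x 12 mm in section, top flush with the block's top, so its underside is 8 mm above the block's underside. It runs from the block to 116 mm from the block's centre; this point is on its centre line, 100 mm from the block's centre, 14 mm above the underside. Axes as the block's.
- driver_bar (a point): Centre of the T-bar at the top of the loose steel driver (0.15 kg): a bar 50 mm long (x) and 14 x 14 mm in section. Under it runs a 12 mm shank to a square bit 12 mm wide, with sides along the driver's x and y axes. z points up from the bit to the bar. At the start the driver stands upright in the tool block.
- driver_tip (a point): The driver's lowest point, 78 mm below the centre of its T-bar. The full 12 mm square of the bit begins 8 mm above it; below that it tapers to a 6 mm square. Fully seated in the screw it is 22 mm below the screw's top face.
- stand: Fixed wooden tool block, 80 x 80 x 42 mm, that holds the driver upright in a hole 18.5 mm wide and 32 mm deep. Origin: centre of its underside.
- bowl: White ceramic bowl, 110 mm across, 45 mm tall, not to be moved. Origin: centre of its underside.
- flask: White bottle, 68 mm across, 170 mm tall, not to be moved. Origin: centre of its underside.
- rib: Flat wooden rib, 100 x 50 x 8 mm, not to be moved. Origin: centre of its underside.
Things that resemble listed ones, but are neither listed nor needed, are in the scene too. Leave any purple look-alike of the part that bears block_mid alone. What is shaped like the part that bears driver_bar but turquoise is not meant.

How it is judged (in metres and radians):
On the way, in this order (a step that is already met when the one before it is completed fails the run):
1. the driver stands seated in the stop screw (z of driver_tip in the frame of stop_screw below -0.017 m and horizontal distance between driver_tip and stop_screw below 0.004 m and angle between driver_bar's own z axis and vertical below 0.12 rad), for 0.1 s.
2. the screw's foot nips the setting block (over 1 N) where it lies under the screw (contact force between stop_screw and block above 1 N and horizontal distance between block_mid and stop_foot below 0.009 m), for 0.2 s.
3. the block slides out under the foot with a light nip of 1 to 12 N (contact force between stop_screw and block between 1 and 12 N and horizontal distance between block_mid and stop_foot above 0.012 m), for 0.06 s.
At the end, for the whole second after the job is handed in: The block lies flat and at rest on the bench, its centre over 60 mm from the screw's axis; the screw's free foot is 18.6 to 19.95 mm above the heel pad (the 20 mm block less the light press of the soft foot); the driver stands in the socket, at least 15 mm deep (height (world z) of block_mid below 0.014 m and angle between block_mid's own z axis and vertical below 0.1 rad and horizontal distance between block_mid and stop_foot above 0.06 m and linear speed of block below 0.02 m/s and z of stop_foot in the frame of heel between 0.0186 and 0.01995 m and z of driver_tip in the frame of stop_screw below -0.015 m and angle between driver_bar's own z axis and vertical below 0.2 rad); the robot touches nothing.
It fails at once if the block is clamped: the screw's foot presses on it with more than 22 N (contact force between stop_screw and block above 22 N).
It fails at once if the fingers turn or push the stop screw themselves (over 3 N) (contact force between the fingers and stop_screw above 3 N).
It fails at once if the block is dropped or flung (faster than 0.8 m/s) (linear speed of block above 0.8 m/s).
It fails at once if the bowl, flask or rib is moved by more than 30 mm (distance of any of bowl, flask, rib from where it was at the start of the episode above 0.03 m).
It also fails if it takes over 64 s, if anything falls off the work surface, if the arm or the gripper's body presses on something with over 40 N, if the wrist force passes 120 N, or if a joint passes its speed limit or range.

## Working session

There is one attempt and no reset: what is moved stays moved. The work goes in short steps, Python scripts to look and compute and a tool call to move; the robot and the scene stay as the last step left them, time stands still between calls to the robot, and variables do not carry over. Pictures are saved under pics/ and viewed, about 8 in all and at most 12, crops included, and the job is handed in when it is done.

Besides the shell and the picture viewer there is one more tool, called after "Emit:" as a command line: name --pt "numbers of a row" for each row, then --argument value for the rest. arm_command: Moves the arm, as the interface text tells. Its arguments: {"type":"object","properties":{"series":{"type":"array","items":{"type":"array","items":{"type":"number"}}},"grip_force":{"type":"number"}},"required":["series"]}

```bash
mkdir -p pics; cat > h.py <<'E'
import numpy as np, cv2
from station import r, camera, camera_info
def KD(n):
    c=camera_info(n); return np.array([[c['fx'],0,c['cx']],[0,c['fy'],c['cy']],[0,0,1.]]),np.array(c['distortion']),np.array(c['extrinsics'])
def ray(n,uv):
    K,D,E=KD(n); p=cv2.undistortPoints(np.array([[uv]],float),K,D)[0,0]
    d=E[:3,:3].T@np.array([p[0],p[1],1]); o=-E[:3,:3].T@E[:3,3]; return o,d
def onz(n,uv,z):
    o,d=ray(n,uv); return o+d*(z-o[2])/d[2]
def tri(a,b):
    A=[];B=[]
    for n,uv in (('top',a),('side',b)):
        o,d=ray(n,uv); d/=np.linalg.norm(d); P=np.eye(3)-np.outer(d,d); A.append(P);B.append(P@o)
    return np.linalg.lstsq(np.vstack(A),np.hstack(B),rcond=None)[0]
def proj(n,P):
    K,D,E=KD(n); return cv2.projectPoints(np.array(P,float).reshape(-1,1,3),cv2.Rodrigues(E[:3,:3])[0],E[:3,3],K,D)[0][:,0]
def snap(n,f,box=None):
    im=camera(n)[:,:,::-1]; cv2.imwrite(f'pics/{f}_raw.png',im)
    x0,y0,x1,y1=box or (0,0,512,384); c=im[y0:y1,x0:x1]; s=min(800/c.shape[1],600/c.shape[0])
    cv2.imwrite(f'pics/{f}.png',cv2.resize(c,None,fx=s,fy=s,interpolation=cv2.INTER_CUBIC)); return im
E
python3 - <<'E'
from h import *
for n in('top','side'):
    snap(n,n+'0'); K,D,E=KD(n); print(n,K[0,0],K[0,2],K[1,2],D,-E[:3,:3].T@E[:3,3],E[2,:3])
print(r.get_state())
E
```

```text
top 363.73974556513537 262.7666958574847 189.08308291727943 [-0.05254586  0.          0.          0.          0.        ] [0.48661208 0.20481983 0.97388695] [ 0.17317588 -0.02531063 -0.98456563]
side 418.162082831356 246.44685341545357 192.15868708357394 [-0.0483287  0.         0.         0.         0.       ] [0.38448752 0.93308499 0.90492505] [ 0.2418553  -0.67879533 -0.69335627]
{'clock': 0.1, 'q': array([6.08886833e+01, 2.16568039e+01, 4.57123663e+00, 7.30169939e+01,
       3.85943074e-04, 8.36799043e+01]), 'dq': array([-0.01012751, -0.13915942,  0.0463974 , -0.13869042, -0.0940407 ,
       -0.0267271 ]), 'joint_torque': array([ 9.30819297e-04, -4.64695072e+01,  2.70581496e+01,  1.20786962e-02,
       -7.05010211e-05, -1.65372164e-06]), 'tcp_pos': array([0.22247575, 0.52963925, 0.25246768]), 'eef_rot': array([[-8.76748233e-04,  3.87373558e-01,  9.21922425e-01],
       [-1.56062822e-03,  9.21921127e-01, -3.87374496e-01],
       [-9.99998398e-01, -1.77840806e-03, -2.03746613e-04]]), 'contact_force': array([-0.18134493, -1.1064755 ,  0.26025708]), 'wrist_torque': array([-0.01019824,  0.02568903, -0.04367706]), 'grip_width': 0.08546771834766702}
```

View pics/top0.png

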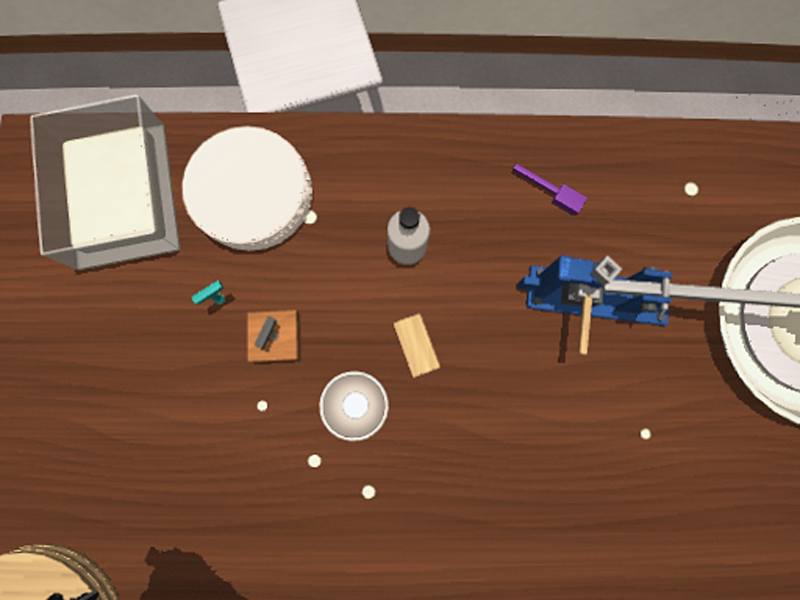

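View pics/side0.png

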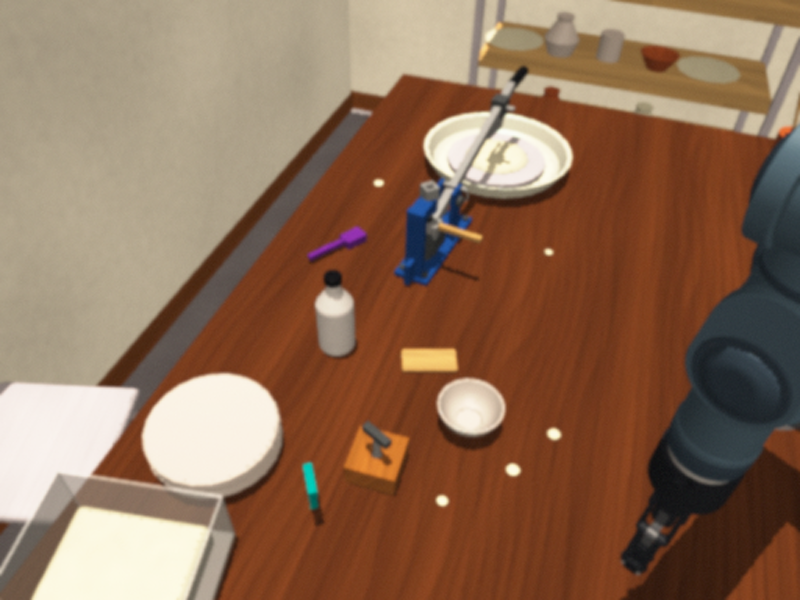

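The top view shows the screw head at about (607,269), the handle from (587,300) to (584,352), the driver bar at (266,333) and the stand at (273,336), all at 1.56x. The bowl is at (354,405), the rib at (416,345) and the flask at (408,240). In the side view the screw head is at (430,190) and the driver bar at (376,434).

```bash
python3 - <<'E'
import cv2,numpy as np
t=cv2.imread('pics/top0_raw.png');s=cv2.imread('pics/side0_raw.png')
out=[]
for im,(x,y) in((t,(365,150)),(t,(145,190)),(s,(255,110)),(s,(215,262))):
    c=cv2.resize(im[y:y+50,x:x+66],(396,300),interpolation=cv2.INTER_CUBIC)
    for k in range(0,66,10): cv2.putText(c,str(x+k),(k*6,8),0,.28,(0,255,255)); cv2.line(c,(k*6+3,10),(k*6+3,14),(0,255,255))
    for k in range(0,50,10): cv2.putText(c,str(y+k),(0,k*6+6),0,.28,(0,255,0)); 
    out.append(c)
cv2.imwrite('pics/c0.png',np.vstack([np.hstack(out[:2]),np.hstack(out[2:])]))
E
```

```text
(no output)
```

View pics/c0.png

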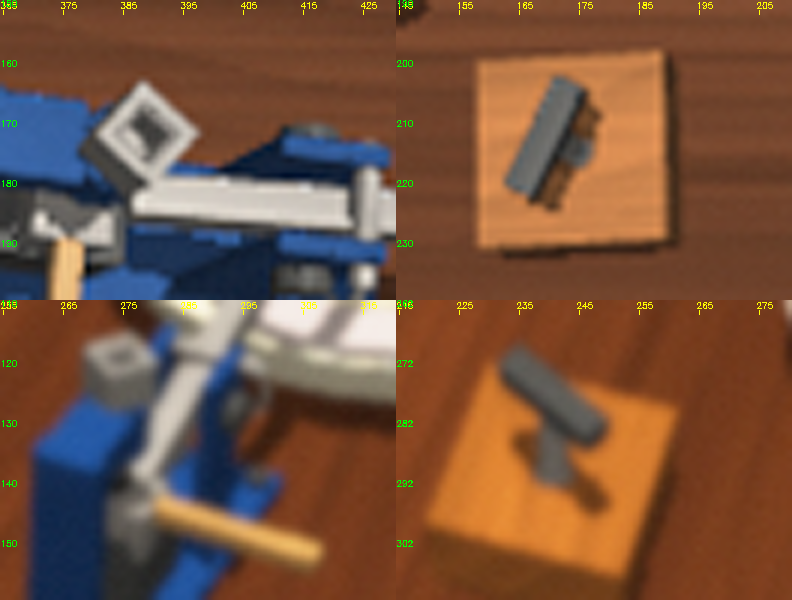

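```bash
python3 - <<'E'
from h import *
t=cv2.imread('pics/top0_raw.png')
f=lambda x,y,ox,oy:(ox+x/6-.5,oy+y/6-.5)
c=[onz('top',f(*p,365,150),.190) for p in((143,82),(199,132),(152,182),(96,133))]
print('screw',np.mean(c,0)); 
for i in range(4):
    d=c[(i+1)%4]-c[i]; print(np.linalg.norm(d),np.degrees(np.arctan2(d[1],d[0])))
# side head top face corners
print('screw tri',tri((389.0,171.5),(255+121/6-.5,110+57/6-.5)))
b=[onz('top',f(*p,145,190),.095) for p in((163,77),(190,88),(134,203),(108,188))]
print('drv',np.mean(b,0)); 
for i in range(4):
    d=b[(i+1)%4]-b[i]; print(np.linalg.norm(d),np.degrees(np.arctan2(d[1],d[0])))
print('drv tri',tri((169.3,212.7),(240.7,277.7)))
s4=[onz('top',f(*p,145,190),.042) for p in((81,61),(267,51),(271,235),(81,248))]
print('stand',np.mean(s4,0),s4[1]-s4[0],s4[3]-s4[0])
h=cv2.cvtColor(t,cv2.COLOR_BGR2HSV)[180:235,360:390]
print([[int(v) for v in h[k,14]] for k in (20,30,40,50)])
m=((h[...,0]>10)&(h[...,0]<25)&(h[...,2]>150)&(h[...,1]>70)).astype(np.uint8)
n,l,st,ce=cv2.connectedComponentsWithStats(m); i=1+np.argmax(st[1:,4]); print(st[i],ce[i])
ys,xs=np.nonzero(l==i); 
mid=[(y,xs[ys==y].mean()) for y in range(ys.min(),ys.max()+1)]
P=np.array([onz('top',(x+360,y+180),.106) for y,x in mid]); print(P[0],P[len(P)//2],P[-1])
k=np.polyfit(P[4:-3,0],P[4:-3,1],1);print('handle slope',k, np.degrees(np.arctan(k[0])))
# jigger bed / bowl / rib / flask
for nm,uv,z in(('bowl',(226.5,259),.045),('rib',(266.5,221),.008),('flask',(261,139),.17)): print(nm,onz('top',uv,z))
E
```

```text
screw [ 0.66508802 -0.09881285  0.19      ]
0.027805863498779074 -133.42703799889534
0.027163756539665757 134.87376708744742
0.027406542260404912 47.33077965399329
0.027517253834892213 -44.26774002690687
screw tri [ 0.6646304  -0.09958108  0.18770432]
drv [0.58286829 0.40856956 0.095     ]
0.011979670027638388 -111.90541728478117
0.050997831485232376 155.98089781551434
0.012270410099349082 60.73159064863217
0.04943399717156456 -24.305882717528167
drv tri [0.58326251 0.40959007 0.09071215]
stand [0.58468033 0.40953995 0.042     ] [ 0.00452407 -0.07991295  0.        ] [-0.08013413 -0.00363002  0.        ]
[[17, 116, 234], [17, 115, 231], [19, 111, 239], [10, 151, 118]]
[ 11  10   8  37 177] [14.62146893 28.27118644]
[ 0.63758606 -0.09676921  0.106     ] [ 0.59312503 -0.09054875  0.106     ] [ 0.54941934 -0.08450764  0.106     ]
handle slope [-0.14722754 -0.00235519] -8.375347745776175
bowl [0.47170348 0.272359   0.045     ]
rib [0.57039226 0.17025996 0.008     ]
flask [0.74508482 0.18795623 0.17      ]
```

Emit:
arm_command --pt "0 51.5 -17.2 0 -0.025" --pt "0 51.5 -17.2 0 0" --pt "0 51.5 -17.2 0 0" --pt "0 51.5 -17.2 0 0" --pt "0 51.5 -17.2 0 0" --pt "0 51.5 -17.2 0 0" --pt "0 51.5 -17.2 -20 0" --pt "0 0 0 -40 0" --pt "0 0 0 0 0" --grip_force 60

```text
clock: 1.23
tcp_pos: [0.5808, 0.4076, 0.1879]
eef_rot: [[-0.009, 0.411, 0.911], [-0.005, 0.911, -0.411], [-1.0, -0.009, -0.006]]
contact_force: [-0.4, -1.0, -0.1]
grip_width: 0.0428
```

```bash
python3 - <<'E'
from h import *
s=r.get_state(); print(s['clock'],s['tcp_pos'],s['eef_rot'].round(3).tolist(),s['q'],s['grip_width'],s['contact_force'])
a=snap('top','t1');b=snap('side','s1')
f=lambda c:cv2.resize(c,(400,300),interpolation=cv2.INTER_CUBIC)
cv2.imwrite('pics/c1.png',np.hstack([f(a[170:245,120:220]),f(b[245:320,190:290])]))
E
```

```text
1.225 [0.58084936 0.40756491 0.18793279] [[-0.009, 0.411, 0.911], [-0.005, 0.911, -0.411], [-1.0, -0.009, -0.006]] [2.99324047e+01 4.02612037e+01 2.58611980e+01 7.62150157e+01
 1.40345576e-02 5.42197880e+01] 0.042754508774707226 [-0.36328023 -0.98301192 -0.06487248]
```

View pics/c1.png

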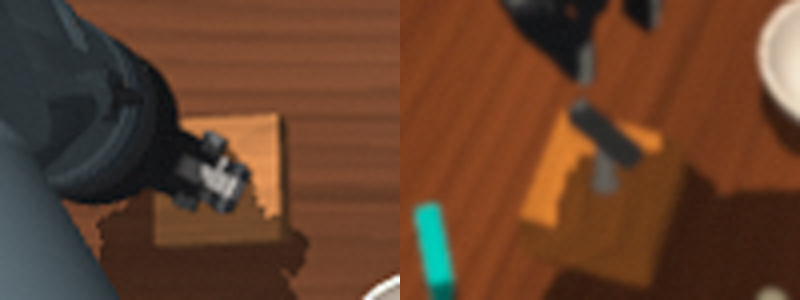

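The picture shows the driver still upright in the stand, with the gripper above it and its jaws across the bar. I'll descend and grip.

Emit:
arm_command --pt "0 1 1 -50 0" --pt "0 0 0 -35 0" --pt "0 0 0 -12 0" --pt "0 0 0 0 0" --pt "-1 0 0 0 0" --pt "-1 0 0 0 0" --pt "-1 0 0 0 0" --grip_force 80

```text
clock: 2.2
tcp_pos: [0.5856, 0.4113, 0.0991]
eef_rot: [[0.004, 0.411, 0.912], [0.002, 0.912, -0.411], [-1.0, 0.003, 0.003]]
contact_force: [-0.5, -1.6, 7.2]
grip_width: 0.0118
```

Emit:
arm_command --pt "-1 0 0 0 0" --pt "-1 0 0 0 0"

```text
clock: 2.45
tcp_pos: [0.5856, 0.4113, 0.0991]
eef_rot: [[0.004, 0.411, 0.912], [0.002, 0.912, -0.411], [-1.0, 0.003, 0.003]]
contact_force: [-0.9, -0.6, 6.6]
grip_width: 0.0125
```

```bash
python3 - <<'E'
from h import *
b=snap('side','s2');a=snap('top','t2')
f=lambda c:cv2.resize(c,(400,300),interpolation=cv2.INTER_CUBIC)
cv2.imwrite('pics/c2.png',np.hstack([f(a[170:245,120:220]),f(b[255:315,205:285])]))
E
```

```text
(no output)
```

View pics/c2.png

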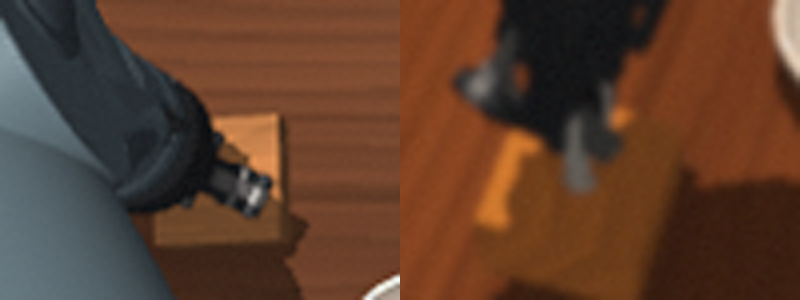

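Emit:
arm_command --pt "-0.4 0 0 0 0" --pt "-0.4 0 0 -5 0" --pt "-0.4 0 0 -2 0" --pt "-0.4 0 0 0 0"

```text
clock: 3.05
tcp_pos: [0.5838, 0.4105, 0.0885]
eef_rot: [[-0.001, 0.41, 0.912], [-0.001, 0.912, -0.41], [-1.0, -0.001, -0.001]]
contact_force: [0.6, 0.8, 0.1]
grip_width: 0.0259
```

Emit:
arm_command --pt "-1 0 0 0 0" --pt "-1 0 0 0 0" --pt "-1 0 0 0 0"

```text
clock: 3.42
tcp_pos: [0.5842, 0.4107, 0.0893]
eef_rot: [[-0.0, 0.41, 0.912], [-0.0, 0.912, -0.41], [-1.0, -0.0, -0.0]]
contact_force: [0.2, -0.0, -1.0]
grip_width: 0.0132
```

Emit:
arm_command --pt "-1 0 0 45 0" --pt "-1 0 0 55 0" --pt "-1 0 0 55 0" --pt "-1 0 0 55 0" --pt "-1 9 -50 0 0.123" --pt "-1 9 -50 0 0.123" --pt "-1 8 -51 0 0.123" --pt "-1 8 -51 0 0.123" --pt "-1 8 -51 0 0.123" --pt "-1 8 -51 0 0.123" --pt "-1 8 -51 0 0.123" --pt "-1 8 -51 0 0.123" --pt "-1 8 -51 0 0.122" --pt "-1 7 -53 0 0.121" --pt "-1 0 0 0 0" --pt "-1 0 0 0 0"

```text
clock: 5.42
tcp_pos: [0.6652, -0.0991, 0.2991]
eef_rot: [[-0.0, -0.72, 0.694], [0.001, 0.694, 0.72], [-1.0, 0.001, 0.0]]
contact_force: [0.1, 0.7, -2.0]
grip_width: 0.0124
```

```bash
python3 - <<'E'
from h import *
s=r.get_state(); R=s['eef_rot']; print(s['tcp_pos'],np.degrees(np.arctan2(R[1,1],R[0,1])),s['q'].round(1),s['contact_force'])
a=snap('top','t3');b=snap('side','s3'); print(r.get_state()['contact_force'])
f=lambda c:cv2.resize(c,(400,300),interpolation=cv2.INTER_CUBIC)
cv2.imwrite('pics/c3.png',np.hstack([f(a[135:210,340:440]),f(b[82:142,235:315])]))
E
```

```text
[ 0.66515473 -0.09913376  0.29906548] 136.02063018293268 [-13.9  34.7  32.4  87.7   0.  -59.9] [ 0.12961     0.71905612 -2.03080768]
[-0.23106735 -0.21184747 -0.05844831]
```

View pics/c3.png

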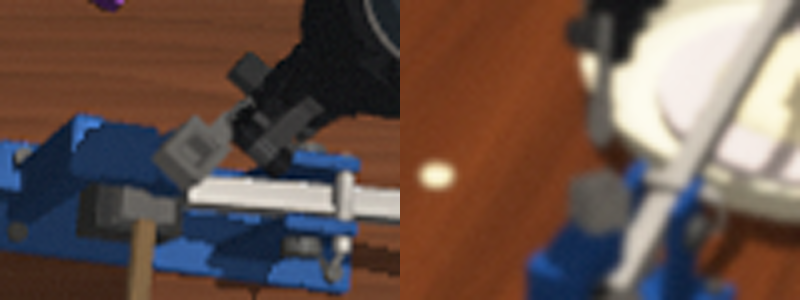

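The top view shows the bit end near (218,125) in the crop and the screw socket near (205,150). The side view shows the tip just above the head at (598,145). I'll compare both with projections.

```bash
python3 - <<'E'
from h import *
for z in(.22,.228,.19): print(z,proj('top',[.6651,-.0991,z]),proj('side',[.6651,-.0991,z]))
print(tri((394.2,166.4),(274.3,110.5)))
a=cv2.imread('pics/t3_raw.png');b=cv2.imread('pics/s3_raw.png')
f=lambda c:cv2.resize(c,(400,400),interpolation=cv2.INTER_CUBIC)
cv2.imwrite('pics/c4.png',np.hstack([f(a[150:190,375:415]),f(b[92:132,255:295])]))
E
```

```text
0.22 [[394.27472685 168.46280487]] [[274.69962294 109.87029959]]
0.228 [[395.68691918 167.60902447]] [[274.83962395 107.56760076]]
0.19 [[389.21719003 171.51936094]] [[274.18458199 118.3316893 ]]
[ 0.66858828 -0.10077101  0.216582  ]
```

View pics/c4.png

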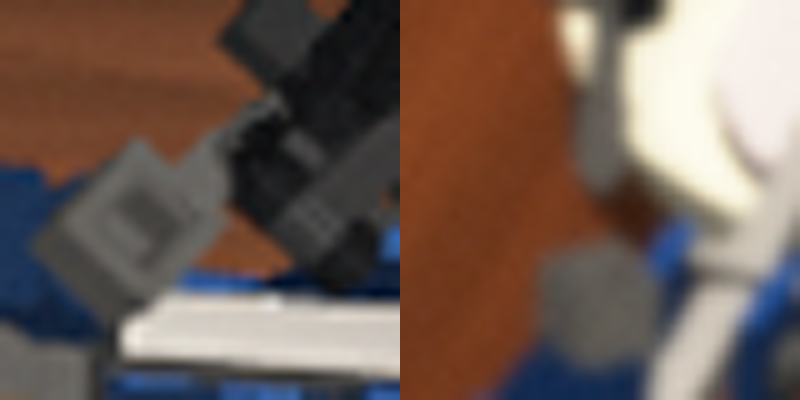

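Side-view tip at (274.5,110.5) matches the projection (274.7,109.9), and the top-view shank fits the expected axis. I'll insert it in stages, watching the force.

Emit:
arm_command --pt "-1 0 0 -22 0" --pt "-1 0 0 -10 0" --pt "-1 0 0 -7 0" --pt "-1 0 0 0 0"

```text
clock: 6.02
tcp_pos: [0.6645, -0.0991, 0.2598]
eef_rot: [[-0.002, -0.72, 0.694], [-0.0, 0.694, 0.72], [-1.0, 0.001, -0.002]]
contact_force: [-1.4, -0.8, -2.3]
grip_width: 0.0127
```

Emit:
arm_command --pt "-1 0 0 -4 0" --pt "-1 0 0 -4 0" --pt "-1 0 0 0 0"

```text
clock: 6.4
tcp_pos: [0.6652, -0.0998, 0.2522]
eef_rot: [[-0.0, -0.72, 0.694], [-0.001, 0.694, 0.72], [-1.0, -0.0, -0.001]]
contact_force: [-1.0, -2.8, -1.1]
grip_width: 0.0125
```

Emit:
arm_command --pt "-1 0 0 -2 0" --pt "-1 0 0 -2 0" --pt "-1 0 0 0 0"

```text
clock: 6.78
tcp_pos: [0.6652, -0.0996, 0.2482]
eef_rot: [[-0.0, -0.72, 0.694], [-0.0, 0.694, 0.72], [-1.0, -0.0, -0.001]]
contact_force: [-2.0, -4.2, -0.7]
grip_width: 0.0127
```

Emit:
arm_command --pt "-1 0 0 -2 0" --pt "-1 0 0 0 0"

```text
clock: 7.02
tcp_pos: [0.6652, -0.0995, 0.2463]
eef_rot: [[-0.0, -0.72, 0.694], [-0.0, 0.694, 0.72], [-1.0, -0.0, -0.0]]
contact_force: [-2.3, -3.1, 2.2]
grip_width: 0.0126
```

Emit:
arm_command --pt "-1 -0.4 -0.6 0 -0.05" --pt "-1 0 0 0 -0.05" --pt "-1 0 0 0 0"

```text
clock: 7.4
tcp_pos: [0.6646, -0.0996, 0.2463]
eef_rot: [[-0.001, -0.648, 0.762], [0.001, 0.762, 0.648], [-1.0, 0.001, 0.0]]
contact_force: [-3.4, -2.7, 2.0]
grip_width: 0.0124
```

```bash
cat > st.py <<'E'
from h import *
import sys
n=int(sys.argv[1]) if len(sys.argv)>1 else 1
S=[]
for i in range(n):
    if i: camera('side')
    S.append(r.get_state())
s=S[-1];R=s['eef_rot']
print('t',s['clock'],'p',s['tcp_pos'].round(4),'yaw',np.radians(0)+np.arctan2(R[1,1],R[0,1]).round(3),'F',np.mean([q['contact_force'] for q in S],0).round(2),'T',np.mean([q['wrist_torque'] for q in S],0).round(3),'q6',s['q'][5].round(1),'w',s['grip_width'].round(4))
E
python3 st.py 3
```

```text
Traceback (most recent call last):
  File "st.py", line 9, in <module>
    print('t',s['clock'],'p',s['tcp_pos'].round(4),'yaw',np.radians(0)+np.arctan2(R[1,1],R[0,1]).round(3),'F',np.mean([q['contact_force'] for q in S],0).round(2),'T',np.mean([q['wrist_torque'] for q in S],0).round(3),'q6',s['q'][5].round(1),'w',s['grip_width'].round(4))
                                                                                                                                                                                                                                                     ^^^^^^^^^^^^^^^^^^^^^
AttributeError: 'float' object has no attribute 'round'
```

Emit:
arm_command --pt "-1 0 0 0 -0.05" --pt "-1 0 0 0 -0.05" --pt "-1 0 0 0 0"

```text
clock: 7.88
tcp_pos: [0.6647, -0.0995, 0.2462]
eef_rot: [[-0.001, -0.569, 0.822], [0.001, 0.822, 0.569], [-1.0, 0.001, -0.0]]
contact_force: [-3.7, -1.2, 0.5]
grip_width: 0.0127
```

```bash
python3 st.py 3
```

```text
Traceback (most recent call last):
  File "st.py", line 9, in <module>
    print('t',s['clock'],'p',s['tcp_pos'].round(4),'yaw',np.radians(0)+np.arctan2(R[1,1],R[0,1]).round(3),'F',np.mean([q['contact_force'] for q in S],0).round(2),'T',np.mean([q['wrist_torque'] for q in S],0).round(3),'q6',s['q'][5].round(1),'w',s['grip_width'].round(4))
                                                                                                                                                                                                                                                     ^^^^^^^^^^^^^^^^^^^^^
AttributeError: 'float' object has no attribute 'round'
```

Emit:
arm_command --pt "-1 0 0 0 -0.05" --pt "-1 0 0 0 -0.05" --pt "-1 0 0 0 0"

```text
clock: 8.35
tcp_pos: [0.6646, -0.0996, 0.2461]
eef_rot: [[-0.001, -0.484, 0.875], [0.001, 0.875, 0.484], [-1.0, 0.001, -0.0]]
contact_force: [-4.0, -1.3, -0.1]
grip_width: 0.0127
```

```bash
python3 st.py 3
```

```text
Traceback (most recent call last):
  File "st.py", line 9, in <module>
    print('t',s['clock'],'p',s['tcp_pos'].round(4),'yaw',np.radians(0)+np.arctan2(R[1,1],R[0,1]).round(3),'F',np.mean([q['contact_force'] for q in S],0).round(2),'T',np.mean([q['wrist_torque'] for q in S],0).round(3),'q6',s['q'][5].round(1),'w',s['grip_width'].round(4))
                                                                                                                                                                                                                                                     ^^^^^^^^^^^^^^^^^^^^^
AttributeError: 'float' object has no attribute 'round'
```

```bash
sed -i "s/s\['grip_width'\].round(4)/s['grip_width']/" st.py; python3 st.py 3
```

```text
t 8.55 p [ 0.6646 -0.0996  0.2461] yaw 2.076 F [-4.03 -1.31  0.79] T [-0.237  1.074  0.04 ] q6 -42.9 w 0.012931258490447241
```

Emit:
arm_command --pt "-1 0 0 -0.1 -0.1" --pt "-1 0 0 -0.1 -0.1" --pt "-1 0 0 0 0"

```text
clock: 8.93
tcp_pos: [0.6647, -0.0995, 0.2459]
eef_rot: [[-0.001, -0.301, 0.954], [0.001, 0.954, 0.301], [-1.0, 0.001, -0.0]]
contact_force: [-3.8, -0.8, 0.2]
grip_width: 0.0128
```

```bash
python3 st.py 3
```

```text
t 9.025 p [ 0.6647 -0.0995  0.2459] yaw 1.877 F [-4.48 -0.6  -0.16] T [-0.047  1.079  0.02 ] q6 -31.5 w 0.012505442834465806
```

Emit:
arm_command --pt "-1 -0.5 0 -0.1 -0.1" --pt "-1 -0.5 0 -0.1 -0.1" --pt "-1 0 0 -0.1 -0.1" --pt "-1 0 0 -0.1 -0.1" --pt "-1 0 0 -0.1 -0.1" --pt "-1 0 0 0 0"

```text
clock: 9.78
tcp_pos: [0.6642, -0.0996, 0.2454]
eef_rot: [[0.001, 0.192, 0.981], [0.001, 0.981, -0.192], [-1.0, 0.001, 0.0]]
contact_force: [-3.1, 0.2, -2.0]
grip_width: 0.0127
```

```bash
python3 st.py 4
```

```text
t 9.925 p [ 0.6642 -0.0996  0.2454] yaw 1.377 F [-2.82  0.33 -1.82] T [0.047 0.551 0.027] q6 -2.8 w 0.012481298679489179
```

Emit:
arm_command --pt "-1 0 0 -0.1 -0.1" --pt "-1 0 0 -0.1 -0.1" --pt "-1 0 0 -0.2 -0.1" --pt "-1 0 0 -0.1 -0.1" --pt "-1 0 0 0 0"

```text
clock: 10.55
tcp_pos: [0.6643, -0.0995, 0.245]
eef_rot: [[0.001, 0.559, 0.829], [0.001, 0.829, -0.559], [-1.0, 0.001, 0.0]]
contact_force: [-1.7, 0.9, -3.2]
grip_width: 0.0129
```

```bash
python3 st.py 4
```

```text
t 10.7 p [ 0.6642 -0.0995  0.245 ] yaw 0.977 F [-1.33  1.85 -2.76] T [0.314 0.231 0.036] q6 20.1 w 0.012195315408343232
```

Emit:
arm_command --pt "-1 0 0 -0.1 -0.1" --pt "-1 0 0 -0.1 -0.1" --pt "-1 0 0 -0.2 -0.1" --pt "-1 0 0 -0.1 -0.1" --pt "-1 0 0 0 0"

```text
clock: 11.32
tcp_pos: [0.6644, -0.0995, 0.2446]
eef_rot: [[0.001, 0.838, 0.546], [0.001, 0.546, -0.838], [-1.0, 0.001, -0.0]]
contact_force: [0.4, 2.3, -3.3]
grip_width: 0.0127
```

```bash
python3 st.py 4
```

```text
t 11.475 p [ 0.6643 -0.0996  0.2446] yaw 0.577 F [ 0.53  2.49 -3.45] T [ 0.553 -0.138  0.05 ] q6 43.0 w 0.01254596265000811
```

Emit:
arm_command --pt "0 0 0 0 0" --pt "0 0 0 0 0" --pt "0 0 0 25 0" --pt "0 0 0 45 0.14" --pt "0 -34 4.7 0 0.14" --pt "0 -33 4.7 0 0.14" --pt "0 -33 4.6 0 0.14" --pt "0 0 0 -55 0.14" --pt "0 0 0 -55 0.147" --pt "0 0 0 -50 0" --pt "0 0 0 -30 0" --pt "0 0 0 0 0"

```text
clock: 12.98
tcp_pos: [0.5618, -0.0857, 0.1227]
eef_rot: [[-0.005, 0.148, 0.989], [0.001, 0.989, -0.148], [-1.0, 0.0, -0.005]]
contact_force: [-0.7, 0.2, 0.4]
grip_width: 0.0427
```

```bash
python3 - <<'E'
from h import *
a=snap('top','t5');b=snap('side','s5')
f=lambda c:cv2.resize(c,(400,300),interpolation=cv2.INTER_CUBIC)
cv2.imwrite('pics/c5.png',np.hstack([f(a[150:225,330:430]),f(b[82:172,235:355])]))
E
python3 st.py 1
```

```text
t 13.075 p [ 0.5646 -0.0863  0.1259] yaw 1.422 F [ 0.92 -0.18  0.68] T [-0.023 -0.01  -0.002] q6 -6.5 w 0.04283576578100252
```

View pics/c5.png

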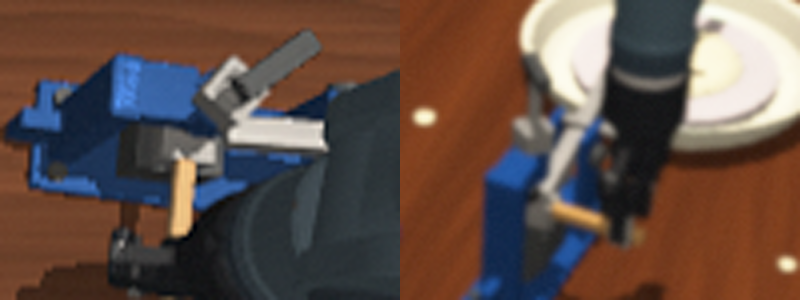

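The driver stands in the screw, with its bar at (280,70) in the top crop. The block is still in place, and the handle lies between the open fingers. I'll lower and grip the handle, then tug lightly.

Emit:
arm_command --pt "0 0 0.8 -10 0" --pt "0 0 0 -6 0" --pt "0 0 0 0 0" --pt "-1 0 0 0 0" --pt "-1 0 0 0 0" --pt "-1 0 0 0 0" --grip_force 100

```text
clock: 13.82
tcp_pos: [0.564, -0.0854, 0.1091]
eef_rot: [[0.0, 0.149, 0.989], [-0.001, 0.989, -0.149], [-1.0, -0.0, 0.001]]
contact_force: [-1.4, -0.4, 2.8]
grip_width: 0.0093
```

```bash
python3 st.py 4
```

```text
t 13.975 p [ 0.564  -0.0854  0.1091] yaw 1.422 F [-1.57 -0.6   3.37] T [-0.182  0.256 -0.162] q6 -6.4 w 0.009836731413213774
```

Emit:
arm_command --pt "-1 -0.5 0.07 0 0" --pt "-1 -0.5 0.07 0 0" --pt "-1 0 0 0 0"

```text
clock: 14.35
tcp_pos: [0.5639, -0.0853, 0.109]
eef_rot: [[0.002, 0.148, 0.989], [-0.001, 0.989, -0.148], [-1.0, -0.0, 0.002]]
contact_force: [2.3, -1.7, 3.4]
grip_width: 0.0092
```

```bash
python3 st.py 4
```

```text
t 14.5 p [ 0.5639 -0.0853  0.109 ] yaw 1.422 F [ 2.88 -1.98  2.73] T [-0.427 -0.498 -0.215] q6 -6.4 w 0.009958236077280408
```

Emit:
arm_command --pt "-1 -0.5 0.07 0 0" --pt "-1 -0.5 0.07 0 0" --pt "-1 0 0 0 0"

```text
clock: 14.88
tcp_pos: [0.5639, -0.0853, 0.1092]
eef_rot: [[0.004, 0.148, 0.989], [-0.001, 0.989, -0.148], [-1.0, -0.0, 0.004]]
contact_force: [6.5, -3.2, 0.5]
grip_width: 0.0095
```

```bash
python3 st.py 4
```

```text
t 15.025 p [ 0.5639 -0.0853  0.1092] yaw 1.422 F [ 6.09 -3.15  0.67] T [-0.581 -1.137 -0.201] q6 -6.5 w 0.009455872929813914
```

Emit:
arm_command --pt "-1 -0.5 0.07 0 0" --pt "-1 -0.5 0.07 0 0" --pt "-1 0 0 0 0"

```text
clock: 15.4
tcp_pos: [0.5637, -0.0853, 0.1092]
eef_rot: [[0.006, 0.148, 0.989], [-0.001, 0.989, -0.148], [-1.0, -0.0, 0.006]]
contact_force: [8.2, -2.4, -0.6]
grip_width: 0.0099
```

```bash
python3 st.py 3
```

```text
t 15.5 p [ 0.5637 -0.0853  0.1092] yaw 1.422 F [ 8.62 -2.41 -0.6 ] T [-0.654 -1.504 -0.168] q6 -6.5 w 0.009528886439213527
```

Emit:
arm_command --pt "-1 -0.5 0.07 0 0" --pt "-1 -0.5 0.07 0 0" --pt "-1 0 0 0 0"

```text
clock: 15.88
tcp_pos: [0.5635, -0.0853, 0.1093]
eef_rot: [[0.007, 0.148, 0.989], [-0.001, 0.989, -0.148], [-1.0, 0.0, 0.007]]
contact_force: [10.0, -2.7, -4.1]
grip_width: 0.0097
```

```bash
python3 st.py 3
```

```text
t 15.975 p [ 0.5635 -0.0852  0.1093] yaw 1.422 F [10.08 -3.08 -3.49] T [-0.672 -1.855 -0.169] q6 -6.5 w 0.009570013026614263
```

Emit:
arm_command --pt "-1 -0.5 0.07 -0.5 0" --pt "-1 -0.5 0.07 -0.3 0" --pt "-1 0 0 0 0"

```text
clock: 16.35
tcp_pos: [0.5635, -0.0852, 0.1092]
eef_rot: [[0.009, 0.148, 0.989], [-0.001, 0.989, -0.148], [-1.0, 0.0, 0.009]]
contact_force: [11.0, -3.7, -1.0]
grip_width: 0.0101
```

```bash
python3 st.py 3
```

```text
t 16.45 p [ 0.5635 -0.0853  0.1092] yaw 1.422 F [11.63 -3.   -0.55] T [-0.591 -1.961 -0.165] q6 -6.5 w 0.0096074287653773
```

Emit:
arm_command --pt "-1 -0.5 0.07 0 0" --pt "-1 -0.5 0.07 0 0" --pt "-1 0 0 0 0"

```text
clock: 16.82
tcp_pos: [0.5631, -0.0852, 0.1092]
eef_rot: [[0.01, 0.148, 0.989], [-0.001, 0.989, -0.148], [-1.0, 0.0, 0.01]]
contact_force: [13.0, -3.0, -2.8]
grip_width: 0.0096
```

```bash
python3 st.py 3
```

```text
t 16.925 p [ 0.5631 -0.0852  0.1092] yaw 1.422 F [12.79 -3.32 -2.09] T [-0.632 -2.228 -0.153] q6 -6.5 w 0.009310960789133533
```

Emit:
arm_command --pt "-1 -0.5 0.07 -0.2 0" --pt "-1 -0.5 0.07 0 0" --pt "-1 -0.5 0.07 -0.2 0" --pt "-1 0 0 0 0"

```text
clock: 17.42
tcp_pos: [0.5622, -0.0851, 0.1092]
eef_rot: [[0.011, 0.148, 0.989], [-0.002, 0.989, -0.148], [-1.0, 0.0, 0.012]]
contact_force: [14.4, -3.0, -1.3]
grip_width: 0.0097
```

```bash
python3 st.py 3
```

```text
t 17.525 p [ 0.5622 -0.0851  0.1092] yaw 1.422 F [13.71 -3.04 -1.59] T [-0.621 -2.367 -0.134] q6 -6.5 w 0.00961601552242766
```

The block slips at about 14 N, so the nip is about 12 N, which is too near the limit. I'll relax the handle, let go, and back the screw off by about 0.34 rad (plus the socket play).

Emit:
arm_command --pt "-1 1.8 -0.2 0.5 0" --pt "-1 1.7 -0.2 0.5 0" --pt "0 0 0 0 0" --pt "0 0 0 0 0" --pt "0 0 0 25 0" --pt "0 0 0 60 0" --pt "0 0 0 60 0" --pt "0 0 0 61 -0.14" --pt "0 34 -4.8 0 -0.14" --pt "0 34 -4.8 0 -0.14" --pt "0 34 -4.7 0 -0.14" --pt "0 0 0 0 -0.14" --pt "0 0 0 -25 -0.145" --pt "0 0 0 0 0"

```text
clock: 19.27
tcp_pos: [0.6598, -0.098, 0.2862]
eef_rot: [[-0.007, 0.837, 0.547], [0.002, 0.547, -0.837], [-1.0, -0.005, -0.006]]
contact_force: [-0.4, 0.1, -0.6]
grip_width: 0.0426
```

```bash
python3 st.py 2
```

```text
t 19.325 p [ 0.6604 -0.0982  0.2879] yaw 0.58 F [ 0.38  0.33 -0.32] T [-0.027  0.005  0.029] q6 42.9 w 0.04277955686579154
```

Emit:
arm_command --pt "0 3.5 -1.4 -20 0" --pt "0 0 0 -18 0" --pt "0 0 0 -6 0" --pt "0 0 0 0 0" --pt "0 0 0 0 0" --grip_force 60

```text
clock: 19.95
tcp_pos: [0.6658, -0.1002, 0.2467]
eef_rot: [[0.002, 0.838, 0.546], [-0.0, 0.546, -0.838], [-1.0, 0.001, 0.001]]
contact_force: [-0.3, 0.4, 0.2]
grip_width: 0.0423
```

```bash
python3 st.py 2
```

```text
t 20.0 p [ 0.6658 -0.1002  0.2467] yaw 0.577 F [-0.02  0.07  0.37] T [-0.001  0.026  0.024] q6 43.0 w 0.04287959267938783
```

Emit:
arm_command --pt "0 -1.3 0.6 -1.5 0" --pt "0 0 0 0 0" --pt "-1 0 0 0 0" --pt "-1 0 0 0 0" --pt "-1 0 0 0 0"

```text
clock: 20.62
tcp_pos: [0.6641, -0.0995, 0.2441]
eef_rot: [[0.0, 0.838, 0.546], [0.0, 0.546, -0.838], [-1.0, 0.0, 0.0]]
contact_force: [-0.3, -1.0, 0.7]
grip_width: 0.0132
```

```bash
python3 st.py 2
```

```text
t 20.675 p [ 0.6641 -0.0995  0.2441] yaw 0.577 F [ 0.07 -0.38  0.9 ] T [ 0.05   0.016 -0.029] q6 43.0 w 0.012768498444651652
```

Emit:
arm_command --pt "-1 0 0 0 0.1" --pt "-1 0 0 0 0.1" --pt "-1 0 0 0 0"

```text
clock: 21.05
tcp_pos: [0.6641, -0.0996, 0.2441]
eef_rot: [[0.0, 0.714, 0.7], [-0.0, 0.7, -0.714], [-1.0, 0.0, 0.0]]
contact_force: [0.9, 1.0, 1.9]
grip_width: 0.0125
```

```bash
python3 st.py 3
```

```text
t 21.15 p [ 0.6641 -0.0996  0.2441] yaw 0.775 F [0.4  0.55 1.77] T [-0.008  0.041  0.017] q6 31.6 w 0.01251702566574819
```

Emit:
arm_command --pt "-1 0 0 0 0.1" --pt "-1 0 0 0.1 0.1" --pt "-1 0 0 0 0"

```text
clock: 21.52
tcp_pos: [0.6641, -0.0996, 0.2441]
eef_rot: [[0.0, 0.561, 0.828], [-0.0, 0.828, -0.561], [-1.0, -0.0, 0.0]]
contact_force: [-0.0, -1.0, 1.2]
grip_width: 0.0129
```

```bash
python3 st.py 3
```

```text
t 21.625 p [ 0.6641 -0.0996  0.2441] yaw 0.975 F [-0.44 -0.71  1.12] T [-0.072  0.027 -0.012] q6 20.2 w 0.013061651831981583
```

Emit:
arm_command --pt "-1 0 0 0.1 0.1" --pt "-1 0 0 0.2 0.1" --pt "-1 0 0 0.1 0.08" --pt "-1 0 0 0 0"

```text
clock: 22.12
tcp_pos: [0.6639, -0.0997, 0.2444]
eef_rot: [[-0.0, 0.311, 0.95], [-0.0, 0.95, -0.311], [-1.0, -0.0, -0.0]]
contact_force: [-0.0, -0.8, 0.7]
grip_width: 0.0129
```

```bash
python3 st.py 3
```

```text
t 22.225 p [ 0.6639 -0.0997  0.2444] yaw 1.255 F [-0.44 -0.93  0.5 ] T [-0.234  0.136 -0.059] q6 4.2 w 0.013355703004224352
```

Emit:
arm_command --pt "0 0 0 0 0" --pt "0 0 0 0 0" --pt "0 0 0 25 0" --pt "0 0 0 45 0.09" --pt "0 -34 4.8 0 0.079" --pt "0 -34 4.8 0 0" --pt "0 -33 4.7 0 0" --pt "0 0 0 -55 0" --pt "0 0 0 -55 0" --pt "0 0 0 -55 0" --pt "0 0 0 -25 0" --pt "0 0 0 -10 0" --pt "0 0 0 0 0" --pt "0 0 0 0 0" --grip_force 100

```text
clock: 23.98
tcp_pos: [0.5644, -0.0855, 0.1161]
eef_rot: [[0.003, 0.144, 0.99], [-0.001, 0.99, -0.144], [-1.0, -0.0, 0.003]]
contact_force: [0.4, -0.2, 1.0]
grip_width: 0.043
```

```bash
python3 st.py 2
```

```text
t 24.025 p [ 0.5644 -0.0855  0.1161] yaw 1.426 F [-0.14 -0.11  0.38] T [-0.015 -0.01  -0.017] q6 -6.7 w 0.04252952527917979
```

Emit:
arm_command --pt "0 -0.5 0 -6 0" --pt "0 0 0 0 0" --pt "-1 0 0 0 0" --pt "-1 0 0 0 0" --pt "-1 0 0 0 0" --grip_force 120

```text
clock: 24.65
tcp_pos: [0.5626, -0.0854, 0.1088]
eef_rot: [[0.0, 0.145, 0.989], [-0.0, 0.989, -0.145], [-1.0, -0.0, 0.0]]
contact_force: [-1.3, -0.5, 2.6]
grip_width: 0.0091
```

```bash
python3 st.py 3
```

```text
t 24.75 p [ 0.5626 -0.0854  0.1087] yaw 1.426 F [-1.03 -0.04  2.68] T [-0.086  0.275 -0.15 ] q6 -6.7 w 0.00917014181831243
```

Emit:
arm_command --pt "-1 -0.7 0.1 0 0" --pt "-1 -0.7 0.1 -0.2 0" --pt "-1 -0.6 0.1 -0.2 0" --pt "-1 0 0 0 0"

```text
clock: 25.25
tcp_pos: [0.5625, -0.0854, 0.1087]
eef_rot: [[0.004, 0.144, 0.99], [-0.001, 0.99, -0.144], [-1.0, -0.0, 0.004]]
contact_force: [4.2, -1.8, 1.1]
grip_width: 0.0093
```

```bash
python3 st.py 3
```

```text
t 25.35 p [ 0.5625 -0.0854  0.1087] yaw 1.426 F [ 4.72 -1.53  1.1 ] T [-0.317 -0.891 -0.128] q6 -6.7 w 0.008952562916493231
```

Emit:
arm_command --pt "-1 -0.7 0.1 -0.1 0" --pt "-1 -0.7 0.1 0 0" --pt "-1 -0.6 0.1 -0.2 0" --pt "-1 0 0 0 0"

```text
clock: 25.85
tcp_pos: [0.5622, -0.0854, 0.1089]
eef_rot: [[0.007, 0.144, 0.99], [-0.001, 0.99, -0.144], [-1.0, -0.0, 0.007]]
contact_force: [9.0, -2.4, -0.2]
grip_width: 0.0091
```

```bash
python3 st.py 3
```

```text
t 25.95 p [ 0.5622 -0.0854  0.1088] yaw 1.426 F [ 8.72 -2.06 -0.3 ] T [-0.369 -1.508 -0.065] q6 -6.8 w 0.009137213619559175
```

Emit:
arm_command --pt "-1 -0.5 0.07 -0.1 0" --pt "-1 -0.5 0.07 0 0" --pt "-1 -0.5 0.07 0 0" --pt "-1 0 0 0 0"

```text
clock: 26.45
tcp_pos: [0.5611, -0.0853, 0.1089]
eef_rot: [[0.008, 0.144, 0.99], [-0.001, 0.99, -0.144], [-1.0, -0.0, 0.008]]
contact_force: [8.8, -1.9, -0.4]
grip_width: 0.0091
```

```bash
python3 st.py 4
```

```text
t 26.6 p [ 0.5611 -0.0853  0.1089] yaw 1.426 F [ 9.01 -2.02 -0.9 ] T [-0.387 -1.646 -0.071] q6 -6.8 w 0.008903291183011391
```

Sliding pull is about 9 N, so the nip is about 7 N, which is in the window. I'll draw the block out slowly.

Emit:
arm_command --pt "-1 -1 0.15 0 0" --pt "-1 -1.3 0.19 0 0" --pt "-1 -1.5 0.22 0 0" --pt "-1 -1.5 0.22 0 0" --pt "-1 -1.5 0.22 0 0" --pt "-1 -1.5 0.22 0 0" --pt "-1 -1.5 0.22 0 0" --pt "-1 -1.5 0.22 0 0" --pt "-1 -1.5 0.22 0 0" --pt "-1 -1.5 0.22 0 0" --pt "-1 -1.5 0.22 0 0" --pt "-1 -1.5 0.22 0 0"

```text
clock: 28.1
tcp_pos: [0.5438, -0.0825, 0.1088]
eef_rot: [[0.008, 0.144, 0.99], [-0.001, 0.99, -0.144], [-1.0, 0.0, 0.008]]
contact_force: [9.4, -1.6, -1.9]
grip_width: 0.0093
```

```bash
python3 st.py 2
```

```text
t 28.15 p [ 0.5436 -0.0825  0.1088] yaw 1.427 F [ 9.33 -1.58 -1.19] T [-0.287 -1.603 -0.005] q6 -7.0 w 0.009049083073068061
```

Emit:
arm_command --pt "-1 -1.5 0.22 0 0" --pt "-1 -1.5 0.22 0 0" --pt "-1 -1.5 0.22 0 0" --pt "-1 -1.5 0.22 0 0" --pt "-1 -1.5 0.22 0 0" --pt "-1 -1.5 0.22 0 0" --pt "-1 -1.5 0.22 0 0" --pt "-1 -1.5 0.22 0 0" --pt "-1 -1.5 0.22 0 0" --pt "-1 -1.5 0.22 0 0" --pt "-1 -1.5 0.22 0 0" --pt "-1 -1.5 0.22 0 0" --pt "-1 -2 0.3 0 0" --pt "-1 -2 0.3 0 0" --pt "-1 -3 0.45 0 0" --pt "-1 -4 0.6 0 0" --pt "-1 -4 0.6 0 0" --pt "-1 -4 0.6 0 0" --pt "-1 -4 0.6 0 0"

```text
clock: 30.52
tcp_pos: [0.4973, -0.0754, 0.1069]
eef_rot: [[-0.002, 0.144, 0.99], [0.001, 0.99, -0.144], [-1.0, 0.0, -0.003]]
contact_force: [-0.5, -0.5, -3.8]
grip_width: 0.009
```

```bash
python3 st.py 2
```

```text
t 30.575 p [ 0.497  -0.0754  0.107 ] yaw 1.426 F [-0.42  0.   -3.39] T [ 0.039  0.372 -0.025] q6 -7.6 w 0.008967814045259976
```

Emit:
arm_command --pt "-1 -6 0.9 0 0" --pt "-1 -8 1.2 0 0" --pt "-1 -10 1.5 0 0" --pt "-1 -10 1.5 -3 0" --pt "-1 -10 1.5 -6 0" --pt "-1 -10 1.5 -10 0" --pt "-1 -6 0.9 -12 0" --pt "-1 0 0 -12 0" --pt "-1 0 0 -10 0" --pt "-1 0 0 -6 0" --pt "-1 0 0 0 0"

```text
clock: 31.95
tcp_pos: [0.4387, -0.0667, 0.0481]
eef_rot: [[-0.001, 0.144, 0.99], [0.0, 0.99, -0.144], [-1.0, 0.0, -0.001]]
contact_force: [-0.8, -0.2, -2.8]
grip_width: 0.009
```

```bash
python3 - <<'E'
from h import *
a=snap('top','t6');b=snap('side','s6')
f=lambda c:cv2.resize(c,(400,300),interpolation=cv2.INTER_CUBIC)
cv2.imwrite('pics/c6.png',np.hstack([f(a[150:240,330:450]),f(b[82:187,245:385])]))
E
python3 st.py 1
```

```text
t 32.05 p [ 0.4392 -0.0669  0.0488] yaw 1.426 F [-0.1   0.32 -3.35] T [-0.027  0.293 -0.009] q6 -8.6 w 0.009267043628513516
```

View pics/c6.png

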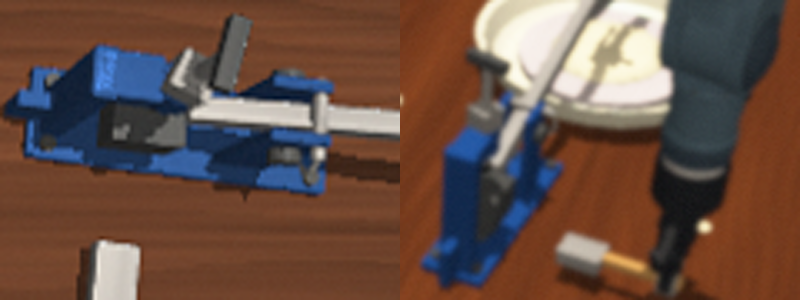

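The block hangs level in the grip, clear of the jigger, and the driver stands in the screw. I'll lower it gently.

Emit:
arm_command --pt "-1 0 0 -7 0" --pt "-1 0 0 -7 0" --pt "-1 0 0 -4 0" --pt "-1 0 0 -2 0" --pt "-1 0 0 -1 0" --pt "-1 0 0 0 0"

```text
clock: 32.8
tcp_pos: [0.4388, -0.0668, 0.0277]
eef_rot: [[0.0, 0.144, 0.99], [0.0, 0.99, -0.144], [-1.0, 0.0, 0.0]]
contact_force: [-0.8, 0.2, -3.7]
grip_width: 0.0094
```

Emit:
arm_command --pt "-1 0 0 -1 0" --pt "-1 0 0 -1 0" --pt "-1 0 0 0 0"

```text
clock: 33.17
tcp_pos: [0.4387, -0.0668, 0.0256]
eef_rot: [[-0.0, 0.144, 0.99], [0.0, 0.99, -0.144], [-1.0, 0.0, -0.0]]
contact_force: [-0.7, -0.3, -3.4]
grip_width: 0.0093
```

Emit:
arm_command --pt "-1 0 0 -1 0" --pt "-1 0 0 -1 0" --pt "-1 0 0 0 0"

```text
clock: 33.55
tcp_pos: [0.4387, -0.0668, 0.0236]
eef_rot: [[-0.0, 0.144, 0.99], [0.0, 0.99, -0.144], [-1.0, 0.0, -0.0]]
contact_force: [-0.0, -0.0, -1.6]
grip_width: 0.0094
```

Touching now (load −3.4 → −1.6 N). One more millimetre, then release.

Emit:
arm_command --pt "-1 0 0 -0.7 0" --pt "-1 0 0 -0.4 0" --pt "-1 0 0 0 0"

```text
clock: 33.92
tcp_pos: [0.4387, -0.0667, 0.0227]
eef_rot: [[0.0, 0.144, 0.99], [0.0, 0.99, -0.144], [-1.0, 0.0, 0.0]]
contact_force: [-2.6, -0.4, 2.3]
grip_width: 0.0092
```

Emit:
arm_command --pt "-0.4 0 0 0 0" --pt "-0.4 0 0 0 0" --pt "0 0 0 3 0" --pt "0 0 0 15 0" --pt "0 -5 0 40 0" --pt "0 -10 0 50 0" --pt "0 -10 0 50 0" --pt "0 -10 0 50 0" --pt "0 0 60 0 0" --pt "0 0 60 0 0" --pt "0 0 60 0 0" --pt "0 0 0 0 0"

```text
clock: 35.42
tcp_pos: [0.4033, 0.1167, 0.2308]
eef_rot: [[0.001, 0.136, 0.991], [0.001, 0.991, -0.136], [-1.0, 0.001, 0.001]]
contact_force: [0.3, -0.9, -0.3]
grip_width: 0.0426
```

```bash
python3 - <<'E'
from h import *
a=snap('top','t7');b=snap('side','s7')
f=lambda c:cv2.resize(c,(400,300),interpolation=cv2.INTER_CUBIC)
cv2.imwrite('pics/c7.png',np.vstack([np.hstack([f(a[150:255,320:460]),f(b[82:187,245:385])]),np.hstack([f(a),f(b)])]))
print(proj('top',[.5385,-.0815,.02]))
E
python3 st.py 1
```

```text
[[362.03742994 232.54625144]]
t 35.525 p [0.4036 0.1136 0.2306] yaw 1.428 F [-0.09 -0.29  0.25] T [ 0.004  0.035 -0.005] q6 15.2 w 0.042607029592015865
```

View pics/c7.png

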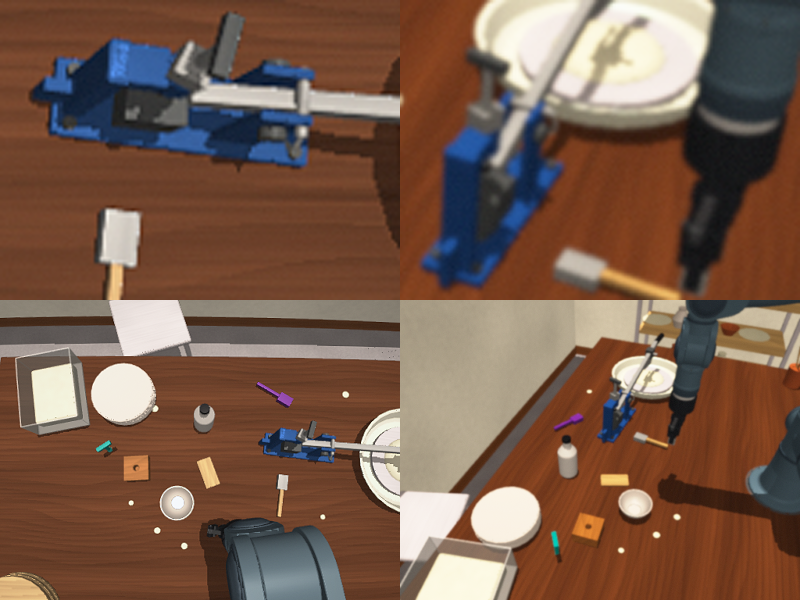

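The block lies flat on the bench, clear of the jigger. The driver stands in the screw, the bowl, flask and rib are where they were, and the gripper is free. I'll hand in.

```bash
python3 -c "
from station import r
print(r.sign_off())"
```

```text
the job is handed in; nothing more can be done
None
```

The job is handed in at about 35.5 s of the 64 s allowed; the hand-in gives no verdict.

**What I did**
- I seated the driver in the stop screw and turned it down about 1.6 rad.
- A tug on the handle slipped at about 14 N. I put the nip at about 12 N, right at the upper limit, so I backed the screw off by about 0.34 rad.
- I then drew the block out at a steady 9 N pull, which puts the nip at about 7 N. The screw was not turned again after that.
- I lowered the block onto the bench until it touched, then let go.

**Last checks**
- **Block:** in the final pictures it lies flat, and its centre is about 125 mm from the screw's axis.
- **Driver:** it stands in the socket.
- **Bowl, flask and rib:** they look unmoved.
- **Gripper:** free of everything; the force reading is near zero.

**Not measured directly**
- The nip and the final foot height are worked out from the pull force. That puts the foot about 19.5 mm above the heel pad, inside the 18.6 to 19.95 mm window.
- The wrist torque was too noisy to show when the foot first touched the block.

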